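# Walk the open tool case into its taped bay

### The job

The loaded black case with the upright lid is too wide to grip and too heavy to lift: walk it forward along the bench, away from the robot, into the yellow tape outline by pushing the red bumpers at its two near corners in turn. Let one corner lead until the case is about 10 degrees askew of the outline, bring the other corner up level with it or past it, then swing the case about 10 degrees askew again (never beyond 25 degrees or so), and finish with it square in the middle of the outline, flat on its feet. Leave the closed black case where it is.

Things in the scene. Friction and masses are not known exactly. Their poses are not given: they have to be found in the camera images.
- open_case: Loaded black tool case, 0.75 to 1 kg, lid fixed upright at its far edge. Base 120 (x) by 200 mm (y), rim 60 mm high, lid 22 mm thick up to 168 mm. It slides on four rubber feet at x +-32, y +-88 mm: a near corner pushed gently forward swings it; the other near corner creeps only about 0.3 times as far. Origin: centre of the underside; x forward from the near face to the lid, y left.
- left_bumper (a point): Centre of the pushing face of the red bumper at the open case's left near corner: on the case at x -66, y +82 mm, 31 mm up. Bumper 34 mm wide, 42 mm high; it stands 6 mm proud of the near face.
- right_bumper (a point): The same at the right near corner: on the case at x -66, y -82 mm, 31 mm up.
- bay: Outline of flat yellow tape on the bench, a rectangle 150 mm (x) by 230 mm (y) inside the tape; tape 18 mm wide, flush, touches nothing. Origin: centre of the rectangle, on the bench surface. x is the direction in which the case is to creep (away from the robot), y to its left. The case belongs centred in it with the case's x along this x.
- closed_case: Black plastic case of the same footprint (120 mm in x by 200 mm in y), but closed, 83 mm high, without bumpers: not to be moved. It stands to the left or the right of the open one. Origin: centre of the underside.
Mind the look-alikes: they are no part of the job. What is shaped like the open_case but green or pink is not meant.

How it is judged:
By the outcome, as a careful person would: the job done as asked, in the order asked, and still so for the second after the job is handed in, with the robot touching nothing.
It also fails if it takes over 51 s, if anything falls off the work surface, if the arm or the gripper's body presses on something with over 40 N, if the wrist force passes 120 N, or if a joint passes its speed limit or range.

### The arm

A 6-joint arm with a two-finger parallel gripper is mounted at the origin on the work surface. World frame = base frame: x ahead of the robot, y to its left, z up, the work surface at z = 0. Lengths are in mm, angles in rad, forces in N, time in s.
With the tool pointing down it reaches from about 325 to 900 mm from the base axis. Payload 3.5 kg.
Tool frame: the origin (TCP) lies at the very end of the fingers, on their centre line; the grasp point (between the pads) lies 19 mm behind it; y points along the fingers, x is the direction in which the jaws open and shut, and the axes are right-handed (so a half turn about y gives the same grasp; the last joint's range is limited). The gripper opens to 85 mm and grips with 20 to 120 N. Pads are 22 mm wide; open, the fingers measure 114 mm over their backs; the gripper's body (76 mm by 85 mm) begins 54 mm behind the grasp point. The pads swing forward as they close: fully open they stand 13 mm farther back than shut.
Start: joints at [-1.453, 0.276, -0.026, 1.268, 0, 1.467], TCP at [136.869, -609.827, 231.313] pointing down, gripper open.
Joint ranges: [-3.12, 3.12], [-0.85, 1.88], [-1.08, 1.24], [-1.95, 2.15], [-1.57, 1.53], [-3.14, 3.14]. Speed limits (rad/s): [2.57, 2.57, 3.14, 3.14, 3.14, 3.14].

### API

Orientations are given as [roll, pitch, yaw] about the fixed x, y, z axes, in that order (R = Rz(yaw) Ry(pitch) Rx(roll)).
In Python, from plant import get_obs, viewer, ticket gives the robot as it stands. The module is installed in compiled form; this text tells all that it offers.
- The arm moves only by the shell command python3 -m creep 'ROWS' [FORCE]. ROWS is JSON, a list of rows, each an object with "offset": the shift along the tool's x, y, z in units of 25 mm (1.0 is 25 mm), a list of three; "twist": the turn about the tool's y in units of 10 degrees (1.0 is 10 degrees); "fingers": the opening, from 0 (shut) to 1 (fully open). In form: [{"offset": [x, y, z], "twist": twist, "fingers": fingers}, ...]. A call has 1 to 8 rows; each row shifts and turns the commanded pose from where the row before left it, along the tool's axes as they then stand; what a row does not reach is not made up. A row lasts 1/8 s, in which the tool goes at most 62.5 mm and 10.7 degrees, less where a joint would pass 70% of its speed; a pose out of reach is approached as far as the arm can. A call is refused whole if a number of a shift passes 1 or a number of a turn 1, either way. A call with a gripper value outside its range is refused whole. The fingers move at their own pace and stop on an object; FORCE is the grip in N (left out, the last holds). Time passes only in rows, so rows that do not move let the fingers close. It gives the time, the measured TCP pose, the force and the opening at its end, in the units of the state.
- get_obs(): the state, without advancing time (a new reading comes with each control period).
- viewer.read_camera(name): name is "side" or "top"; returns a dict with "img" (400x640x3 uint8, red, green, blue), "camera_matrix" (3x3 intrinsics, pixels), "xyz" and "rotation" of the camera in the world. Camera axes: x right, y up, looking along -z (the intrinsics and any distortion apply to the point x, -y, -z); pixel columns grow to the right and rows downward; lengths in mm; the calibration is good to about 2 mm. A picture is of the moment at which its call begins. There is no depth.
- ticket.hand_in(): hands the job in, once; it reports no verdict.
The state is a dict: "time": time; "qpos": joint angles; "joint_vel": joint speeds; "joint_torque": joint torques, N m; "eef_pos": TCP position; "tcp_rot": TCP orientation; "ft_force": force on the tool from outside, world axes, zero at the start; "torque": the same for the moment, N m; "width": finger opening in mm.
Only numpy, scipy, OpenCV 4.12 (cv2) and the standard library are available. Lean on these libraries where they do the work, as an engineer would, in place of code of your own. Each camera call takes 0.05 s, during which the arm holds its last target.

## Working session

There is one attempt and no reset: what is moved stays moved. The work goes in short steps, Python scripts to look and compute and a shell command to move; the robot and the scene stay as the last step left them, time stands still between calls to the robot, and variables do not carry over. Pictures are saved under pics/ and viewed, and the job is handed in when it is done.

```bash
mkdir -p pics
python3 - <<'E'
from plant import get_obs, viewer
import cv2
o=get_obs(); print(o)
for n in("top","side"):
    c=viewer.read_camera(n); cv2.imwrite(f"pics/{n}0.png",c["img"][:,:,::-1]); print(n,c["camera_matrix"],c["xyz"],c["rotation"],[k for k in c])
E
```

```text
{'time': 0.0, 'qpos': array([-1.45337135e+00,  2.77140332e-01, -2.78995956e-02,  1.26801009e+00,
        2.54420885e-05,  1.46744342e+00]), 'joint_vel': array([-5.30525280e-04, -3.06765117e-04, -1.13415943e-03,  4.51968124e-05,
       -5.89611549e-04,  6.52400864e-04]), 'joint_torque': array([ 2.27611214e-03, -4.45505905e+01,  2.95203853e+01,  1.64972112e-02,
        4.06240758e-06, -1.16062475e-05]), 'eef_pos': array([ 136.80119992, -609.03536878,  230.1463434 ]), 'tcp_rot': array([-1.57053851,  0.00223904, -1.35001818]), 'ft_force': array([ 0.8862449 , -0.42756996, -0.34094708]), 'torque': array([ 0.02893491, -0.07680014, -0.00601475]), 'width': 85.38800495581712}
top [[477.63168395   0.         320.76520865]
 [  0.         477.63168395 198.95334648]
 [  0.           0.           1.        ]] [ 331.27095206    3.18419409 1259.8715573 ] [ 0.09211631 -0.02236124 -1.57911477] ['img', 'camera_matrix', 'xyz', 'rotation']
side [[411.05366246   0.         326.5687929 ]
 [  0.         411.05366246 199.98284827]
 [  0.           0.           1.        ]] [940.45489394 446.61813495 668.50369445] [ 0.83445667 -0.01968075  2.34451585] ['img', 'camera_matrix', 'xyz', 'rotation']
```

View pics/top0.png

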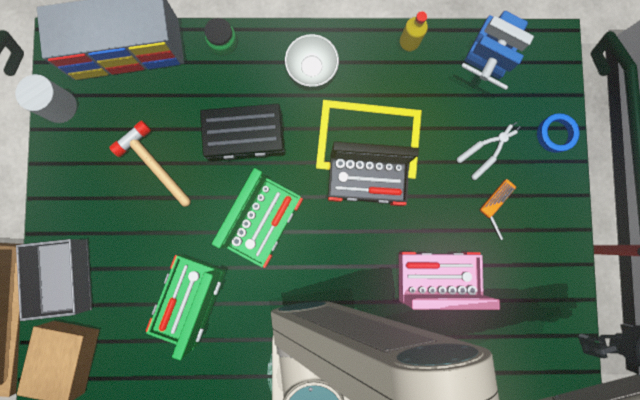

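View pics/side0.png

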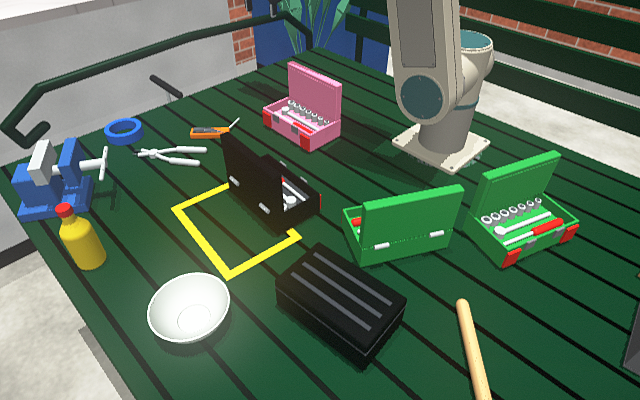

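```bash
cat > h.py <<'E'
import numpy as np, cv2
from scipy.spatial.transform import Rotation as Ro
from plant import get_obs, viewer
def cam(n): return viewer.read_camera(n)
def ray(c,u,v):
    K=c["camera_matrix"]; d=np.array([(u-K[0,2])/K[0,0],-(v-K[1,2])/K[1,1],-1.])
    return np.array(c["xyz"]),Ro.from_euler('xyz',c["rotation"]).as_matrix()@d
def on(c,u,v,z):
    o,d=ray(c,u,v); return (o+d*(z-o[2])/d[2])
def proj(c,P):
    R=Ro.from_euler('xyz',c["rotation"]).as_matrix(); p=R.T@(np.array(P)-c["xyz"]); K=c["camera_matrix"]
    return np.array([K[0,0]*p[0]/-p[2]+K[0,2], K[1,1]*-p[1]/-p[2]+K[1,2]])
E
python3 - <<'E'
from h import *
c=cam("top"); im=c["img"]; bgr=im[:,:,::-1].copy()
hsv=cv2.cvtColor(im,cv2.COLOR_RGB2HSV)
y=cv2.inRange(hsv,(22,120,120),(35,255,255)); y[:, :300]=0;y[:,440:]=0; y[:90]=0;y[190:]=0
r=cv2.inRange(hsv,(0,150,90),(8,255,255))|cv2.inRange(hsv,(172,150,90),(180,255,255))
for nm,m in(("y",y),("r",r)):
    n,l,s,ce=cv2.connectedComponentsWithStats(m)
    for i in range(1,n):
        if s[i,4]>8 and 300<ce[i][0]<440 and 90<ce[i][1]<230: print(nm,s[i],ce[i])
# tape pixel on ground
v,u=np.nonzero(y); P=np.array([on(c,a,b,0)[:2] for a,b in zip(u,v)])
rect=cv2.minAreaRect(P.astype(np.float32)); print(rect, cv2.boxPoints(rect))
cr=cv2.resize(bgr[90:220,300:440],None,fx=5,fy=5,interpolation=cv2.INTER_CUBIC); cv2.imwrite("pics/crop0.png",cr[:600])
cv2.imwrite("pics/crop1.png",cv2.resize(bgr[130:220,310:430],None,fx=6,fy=6,interpolation=cv2.INTER_CUBIC))
s=cam("side"); cv2.imwrite("pics/scrop.png",cv2.resize(s["img"][120:290,160:340,::-1],None,fx=3.5,fy=3.5,interpolation=cv2.INTER_CUBIC))
E
```

```text
y [ 316  100  106   70 1559] [361.66966004 123.28608082]
y [408 157  10  22 161] [412.63975155 168.24223602]
r [369 187  33   8 191] [384.69633508 190.68062827]
r [328 197  15   4  47] [334.59574468 198.65957447]
r [391 202  15   4  48] [398.41666667 203.1875    ]
((609.6078491210938, -156.2949676513672), (269.9742431640625, 189.13377380371094), 83.68901062011719) [[ 500.77563  -280.0688  ]
 [ 688.7632   -300.8593  ]
 [ 718.44006   -32.52115 ]
 [ 530.4525    -11.730621]]
```

View pics/crop1.png

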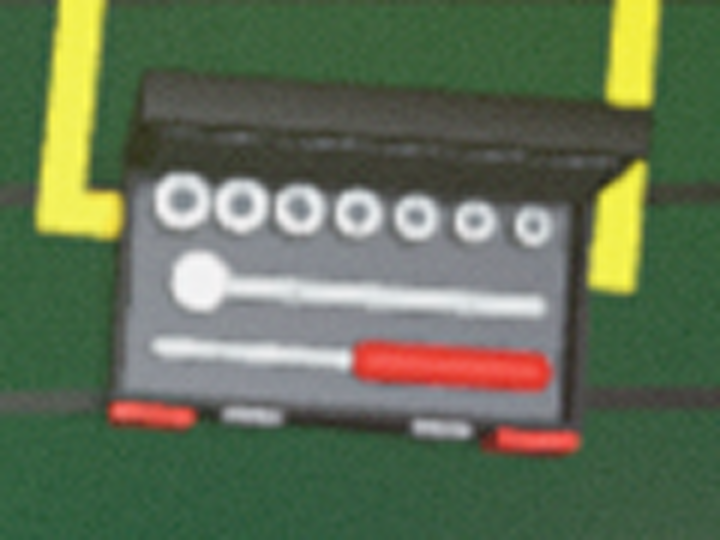

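View pics/scrop.png

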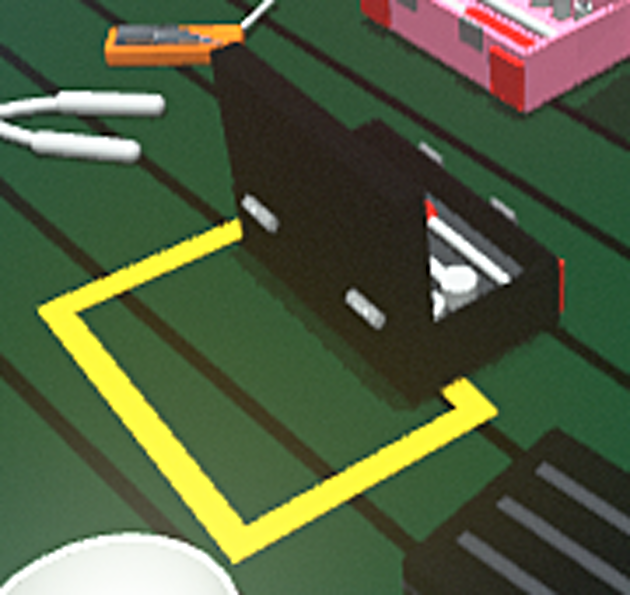

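```bash
cat >> h.py <<'E'
BC=np.array([609.6,-156.3]); BY=np.deg2rad(-6.3)
def setbay(c,y):
    pass
def bump(c=None):
    """bumper face centres from top camera, via red blobs"""
    c=c or cam("top"); im=c["img"]; hsv=cv2.cvtColor(im,cv2.COLOR_RGB2HSV)
    r=cv2.inRange(hsv,(0,140,80),(8,255,255))|cv2.inRange(hsv,(172,140,80),(180,255,255))
    n,l,s,ce=cv2.connectedComponentsWithStats(r)
    out=[]
    for i in range(1,n):
        if s[i,4]>8 and 300<ce[i][0]<440 and 90<ce[i][1]<225: out.append((s[i].tolist(),ce[i].round(1).tolist(),on(c,*ce[i],48)[:2].round(1).tolist()))
    return out
def tobay(p):
    d=np.array(p)[:2]-BC; e=np.array([np.cos(BY),np.sin(BY)]); return np.array([d@e, d@[-e[1],e[0]]])
E
python3 - <<'E'
from h import *
c=cam("top")
for b in bump(c): print(b, tobay(b[2]).round(1))
# rim near corners & case features from crop1 px /6 + (310,130), at z=60
def cp(x,y,z): return on(c,310+x/6-.5+.08,130+y/6-.5+.08,z)[:2].round(1)
print("bumper outer edges", cp(110,412,48),cp(580,440,48))
print("lid top corners z168", a:=cp(145,70,168), b:=cp(652,110,168), np.hypot(*(a-b)), np.degrees(np.arctan2(*(a-b)))) 
L=on(c,334.6,198.66,48)[:2];R=on(c,398.4,203.2,48)[:2]
d=L-R; print("sep",np.hypot(*d),"yaw",np.degrees(np.arctan2(-d[0],d[1])))
s=cam("side")
# tape far outer corners in side view: crop px/3.5+(160,120)
def sp(x,y,z): return on(s,160+x/3.5,120+y/3.5,z)[:2].round(1)
print("side tape", sp(38,310,0),sp(235,562,0),sp(497,410,0))
print("side left bumper edge",sp(562,260,52),sp(562,312,10))
E
```

```text
([369, 187, 33, 8, 197], [384.7, 190.7], [463.3, -188.7]) [-141.9  -48.3]
([328, 197, 15, 5, 54], [334.7, 198.7], [443.4, -60.3]) [-175.7   77.2]
([391, 201, 16, 5, 55], [398.3, 203.2], [430.8, -223.0]) [-170.4  -85.9]
bumper outer edges [444.7 -43.1] [ 431.5 -243.4]
lid top corners z168 [566.4 -53.4] [ 550.  -250.3] 197.58180584254208 4.761233495556393
sep 163.5755659750792 yaw -4.442969349696731
side tape [ 685.6 -293.9] [714.2 -31.3] [529.2 -12.3]
side left bumper edge [441.3 -43.1] [444.3 -39.5]
```

```bash
sed -i 's/BC=.*/BC=np.array([609.0,-155.6]); BY=np.deg2rad(-6.25)/' h.py
cat >> h.py <<'E'
def tool():
    o=get_obs(); p=o["eef_pos"]; R=Ro.from_euler('xyz',o["tcp_rot"]).as_matrix()
    h=np.degrees(np.arctan2(R[1,2],R[0,2])-BY)
    return o["time"],tobay(p),p[2],h,o["ft_force"],o["width"]
def st():
    t,b,z,h,f,w=tool(); print(f"t {t:.2f} tcp bay {b.round(1)} z {z:.1f} heading rel {h:.1f} F {f.round(1)} w {w:.0f}")
def case():
    bs=[b for b in bump() if b[0][3]<=7]
    for b in bs: print(b[0],b[1],tobay(b[2]).round(1))
    if len(bs)==2:
        bs.sort(key=lambda b:-tobay(b[2])[1]); L,R=[tobay(b[2]) for b in bs]; d=L-R
        y=np.arctan2(-d[0],d[1]); m=(L+R)/2+66*np.array([np.cos(y),np.sin(y)])
        print("sep",np.hypot(*d).round(1),"case rel yaw",np.degrees(y).round(2),"centre",m.round(1))
E
python3 -c "
from h import *
st(); case()"
```

```text
t 0.30 tcp bay [-419.9 -502.7] z 230.9 heading rel 18.9 F [-0.6  0.5  0.1] w 85
[328, 197, 15, 5, 53] [334.6, 198.7] [-174.9   76.9]
[390, 201, 16, 5, 54] [398.1, 203.2] [-169.8  -85.8]
sep 162.8 case rel yaw 1.81 centre [-106.4   -2.4]
```

```bash
python3 -m creep '[{"offset":[0,0,0],"twist":1,"fingers":0},{"offset":[0,0,0],"twist":0.9,"fingers":0},{"offset":[-1,0,1],"twist":0,"fingers":0},{"offset":[-1,0,1],"twist":0,"fingers":0},{"offset":[-1,0,1],"twist":0,"fingers":0}]' 20; python3 -c "
from h import *
st()"
```

```text
time: 0.98
eef_pos: [220.4, -543.0, 231.3]
tcp_rot: [-1.571, -0.0, -1.682]
ft_force: [0.8, 0.3, -0.9]
width: -0.3
t 0.97 tcp bay [-344.2 -427.4] z 231.3 heading rel -0.1 F [ 0.8  0.3 -0.9] w -0
```

```bash
python3 -m creep '[{"offset":[-1,0,0.27],"twist":0,"fingers":0},{"offset":[-1,0,0.27],"twist":0,"fingers":0},{"offset":[-1,0,0.27],"twist":0,"fingers":0},{"offset":[-1,0,0.27],"twist":0,"fingers":0},{"offset":[-1,0,0.27],"twist":0,"fingers":0},{"offset":[-1,0,0.27],"twist":0,"fingers":0},{"offset":[-1,0,0.27],"twist":0,"fingers":0},{"offset":[-1,0,0.27],"twist":0,"fingers":0}]'
python3 -m creep '[{"offset":[-1,0,0.27],"twist":0,"fingers":0},{"offset":[-1,0,0.27],"twist":0,"fingers":0},{"offset":[-1,0,0.27],"twist":0,"fingers":0},{"offset":[-1,0,0.27],"twist":0,"fingers":0},{"offset":[-1,0,0.27],"twist":0,"fingers":0},{"offset":[-1,0,0.27],"twist":0,"fingers":0},{"offset":[-1,0,0.27],"twist":0,"fingers":0},{"offset":[-1,0,0.27],"twist":0,"fingers":0}]'
python3 -m creep '[{"offset":[-1,0,0.25],"twist":0,"fingers":0},{"offset":[-1,0,0.25],"twist":0,"fingers":0},{"offset":[-1,0,0.25],"twist":0,"fingers":0},{"offset":[-1,0,0.25],"twist":0,"fingers":0},{"offset":[-0.1,0,0],"twist":0,"fingers":0},{"offset":[0,0,0],"twist":0,"fingers":0}]'
python3 -c "
from h import *
st()"
```

```text
time: 1.98
eef_pos: [295.9, -349.2, 231.4]
tcp_rot: [-1.571, -0.0, -1.682]
ft_force: [-0.3, -0.4, -0.1]
width: -0.1
time: 2.98
eef_pos: [371.3, -156.5, 231.4]
tcp_rot: [-1.57, -0.0, -1.682]
ft_force: [-0.2, -0.1, -0.5]
width: 0.3
time: 3.72
eef_pos: [407.1, -58.7, 231.3]
tcp_rot: [-1.571, -0.0, -1.681]
ft_force: [-0.6, 0.2, 0.2]
width: 0.1
t 3.73 tcp bay [-211.2   74.4] z 231.3 heading rel -0.1 F [-0.6  0.2  0.2] w 0
```

Descend to z≈18, 36 mm behind the left bumper face.

```bash
python3 -m creep '[{"offset":[-0.1,1,0],"twist":0,"fingers":0},{"offset":[0,1,0],"twist":0,"fingers":0},{"offset":[0,1,0],"twist":0,"fingers":0},{"offset":[0,1,0],"twist":0,"fingers":0},{"offset":[0,1,0],"twist":0,"fingers":0},{"offset":[0,1,0],"twist":0,"fingers":0},{"offset":[0,1,0],"twist":0,"fingers":0},{"offset":[0,1,0],"twist":0,"fingers":0}]'
python3 -m creep '[{"offset":[0,0.5,0],"twist":0,"fingers":0},{"offset":[0,0,0.3],"twist":0,"fingers":0},{"offset":[0,0,0.2],"twist":0,"fingers":0},{"offset":[0,0,0],"twist":0,"fingers":0}]'
python3 - <<'E'
from h import *
st()
for n in("top","side"):
    c=cam(n); a=c["img"][:,:,::-1]
    a=a[90:240,290:450] if n=="top" else a[120:290,160:400]
    cv2.imwrite(f"pics/{n}1.png",cv2.resize(a,None,fx=3.3,fy=3.3))
E
```

```text
time: 4.72
eef_pos: [407.7, -57.3, 30.7]
tcp_rot: [-1.57, -0.0, -1.683]
ft_force: [0.0, -0.1, 0.1]
width: 0.0
time: 5.22
eef_pos: [422.1, -58.3, 19.9]
tcp_rot: [-1.568, -0.001, -1.682]
ft_force: [0.4, -0.1, 0.3]
width: 0.1
t 5.22 tcp bay [-196.3   76.3] z 19.9 heading rel -0.1 F [ 0.4 -0.1  0.3] w 0
```

View pics/top1.png

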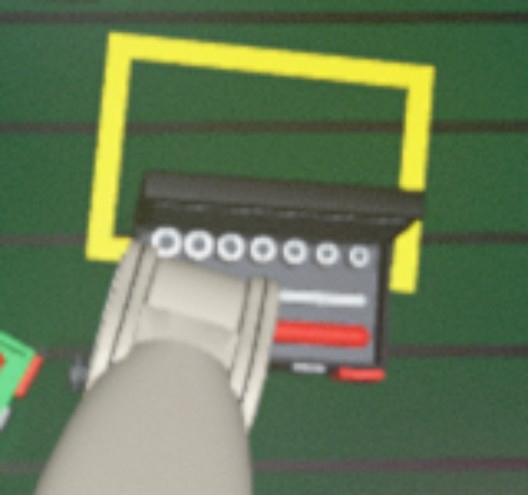

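View pics/side1.png

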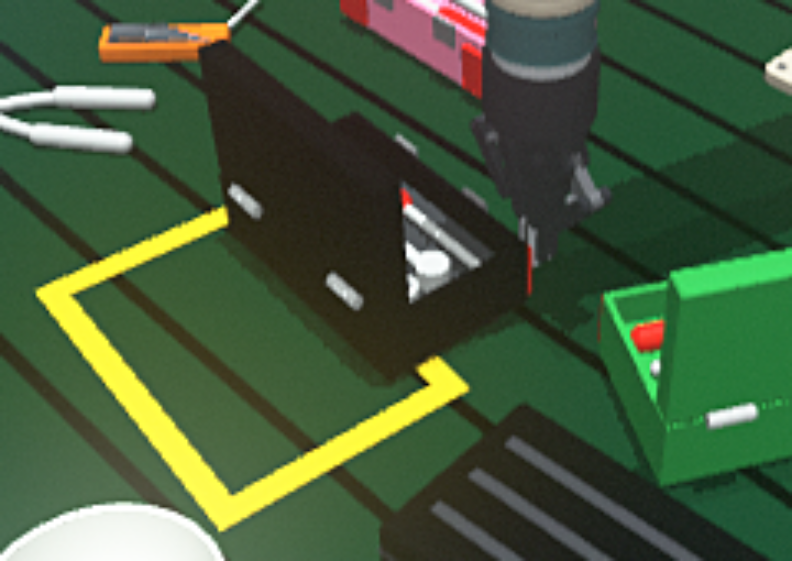

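```bash
python3 -m creep '[{"offset":[0,0,0.1],"twist":0,"fingers":0},{"offset":[0,0,0.1],"twist":0,"fingers":0},{"offset":[0,0,0.1],"twist":0,"fingers":0},{"offset":[0,0,0.1],"twist":0,"fingers":0},{"offset":[0,0,0.1],"twist":0,"fingers":0},{"offset":[0,0,0.1],"twist":0,"fingers":0},{"offset":[0,0,0.1],"twist":0,"fingers":0},{"offset":[0,0,0.1],"twist":0,"fingers":0}]'
python3 - <<'E'
from h import *
st(); case()
E
```

```text
time: 6.32
eef_pos: [432.9, -57.8, 17.4]
tcp_rot: [-1.585, 0.003, -1.681]
ft_force: [-10.5, 4.1, 8.3]
width: 0.3
t 6.33 tcp bay [-185.7   78.1] z 17.4 heading rel -0.1 F [-10.5   4.1   8.3] w 0
[391, 201, 15, 5, 51] [397.8, 202.8] [-168.8  -84.9]
```

```bash
python3 -m creep '[{"offset":[0,0,0.1],"twist":0,"fingers":0},{"offset":[0,0,0.1],"twist":0,"fingers":0},{"offset":[0,0,0.1],"twist":0,"fingers":0},{"offset":[0,0,0.1],"twist":0,"fingers":0}]'
python3 - <<'E'
from h import *
st(); case()
E
```

```text
time: 6.88
eef_pos: [445.2, -58.9, 17.3]
tcp_rot: [-1.58, 0.003, -1.681]
ft_force: [-5.6, 3.6, 1.0]
width: -0.1
t 6.88 tcp bay [-173.3   78.3] z 17.3 heading rel -0.1 F [-5.6  3.6  1. ] w -0
[391, 200, 15, 4, 50] [398.0, 201.5] [-165.5  -85.2]
```

```bash
python3 -m creep '[{"offset":[0,0,0.1],"twist":0,"fingers":0},{"offset":[0,0,0.1],"twist":0,"fingers":0},{"offset":[0,0,0.1],"twist":0,"fingers":0},{"offset":[0,0,0.1],"twist":0,"fingers":0},{"offset":[0,0,0.1],"twist":0,"fingers":0},{"offset":[0,0,0.1],"twist":0,"fingers":0},{"offset":[0,0,0.1],"twist":0,"fingers":0},{"offset":[0,0,0.1],"twist":0,"fingers":0}]'
python3 - <<'E'
from h import *
st(); case()
c=cam("top");cv2.imwrite("pics/top2.png",cv2.resize(c["img"][90:240,290:450,::-1],None,fx=3.3,fy=3.3))
c=cam("side");cv2.imwrite("pics/side2.png",cv2.resize(c["img"][120:290,160:400,::-1],None,fx=3.3,fy=3.3))
E
```

```text
time: 7.92
eef_pos: [465.7, -61.5, 17.2]
tcp_rot: [-1.579, 0.003, -1.681]
ft_force: [-5.2, 3.3, 0.3]
width: 0.0
t 7.92 tcp bay [-152.6   78. ] z 17.2 heading rel -0.1 F [-5.2  3.3  0.3] w 0
[392, 196, 14, 6, 51] [398.3, 198.8] [-158.5  -85.3]
```

View pics/top2.png

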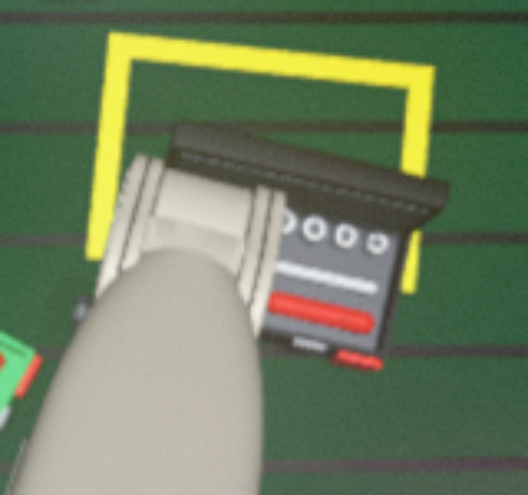

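View pics/side2.png

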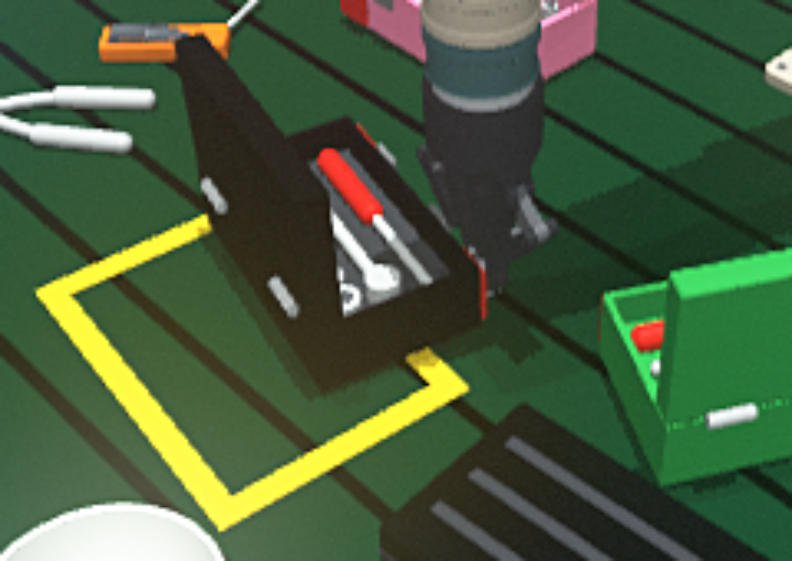

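```bash
python3 -m creep '[{"offset":[0,0,0.1],"twist":0,"fingers":0},{"offset":[0,0,0.1],"twist":0,"fingers":0},{"offset":[0,0,0.1],"twist":0,"fingers":0},{"offset":[0,0,0.1],"twist":0,"fingers":0},{"offset":[0,0,0.1],"twist":0,"fingers":0},{"offset":[0,0,0.1],"twist":0,"fingers":0},{"offset":[0,0,0.1],"twist":0,"fingers":0}]'
python3 - <<'E'
from h import *
st()
E
python3 -m creep '[{"offset":[0,0,-0.4],"twist":0,"fingers":0},{"offset":[0,0,-0.8],"twist":0,"fingers":0},{"offset":[0,0,-1],"twist":0,"fingers":0},{"offset":[1,0,-1],"twist":0,"fingers":0},{"offset":[1,0,0],"twist":0,"fingers":0},{"offset":[1,0,0],"twist":0,"fingers":0},{"offset":[1,0,0],"twist":0,"fingers":0},{"offset":[1,0,0],"twist":0,"fingers":0}]'
python3 - <<'E'
from h import *
st();case()
E
```

```text
time: 8.95
eef_pos: [487.5, -65.3, 18.9]
tcp_rot: [-1.571, -0.0, -1.682]
ft_force: [-3.4, 3.0, -1.9]
width: -0.3
t 8.95 tcp bay [-130.6   76.5] z 18.9 heading rel -0.1 F [-3.4  3.  -1.9] w -0
time: 9.95
eef_pos: [395.4, -183.2, 20.1]
tcp_rot: [-1.566, -0.004, -1.682]
ft_force: [-0.4, 0.7, -0.7]
width: 0.4
t 9.95 tcp bay [-209.3  -50.7] z 20.1 heading rel -0.1 F [-0.4  0.7 -0.7] w 0
[331, 173, 14, 7, 55] [337.5, 176.1] [-116.4   75.2]
```

```bash
python3 -m creep '[{"offset":[1,0,0],"twist":0,"fingers":0},{"offset":[0.4,0,0.4],"twist":0,"fingers":0},{"offset":[0,0,0.6],"twist":0,"fingers":0},{"offset":[0,0,0.3],"twist":0,"fingers":0},{"offset":[0,0,0.1],"twist":0,"fingers":0}]'
python3 - <<'E'
from h import *
st();case()
c=cam("top");cv2.imwrite("pics/top3.png",cv2.resize(c["img"][90:240,290:450,::-1],None,fx=3.3,fy=3.3))
c=cam("side");cv2.imwrite("pics/side3.png",cv2.resize(c["img"][120:290,160:400,::-1],None,fx=3.3,fy=3.3))
E
```

```text
time: 10.62
eef_pos: [425.8, -218.8, 18.8]
tcp_rot: [-1.571, -0.0, -1.68]
ft_force: [-0.8, -0.5, -0.4]
width: -0.2
t 10.62 tcp bay [-175.3  -82.7] z 18.8 heading rel -0.0 F [-0.8 -0.5 -0.4] w -0
[331, 173, 14, 7, 58] [337.6, 176.1] [-116.4   75. ]
```

View pics/top3.png

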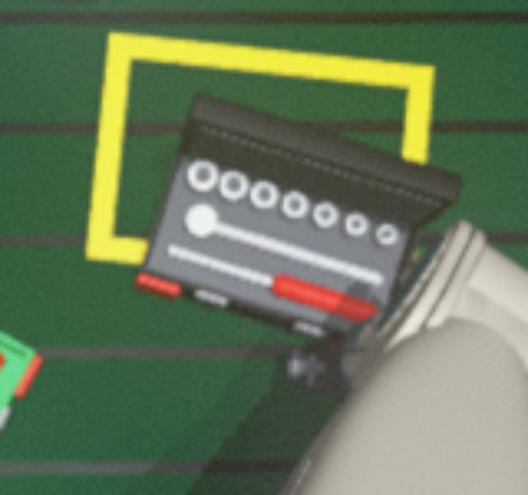

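View pics/side3.png

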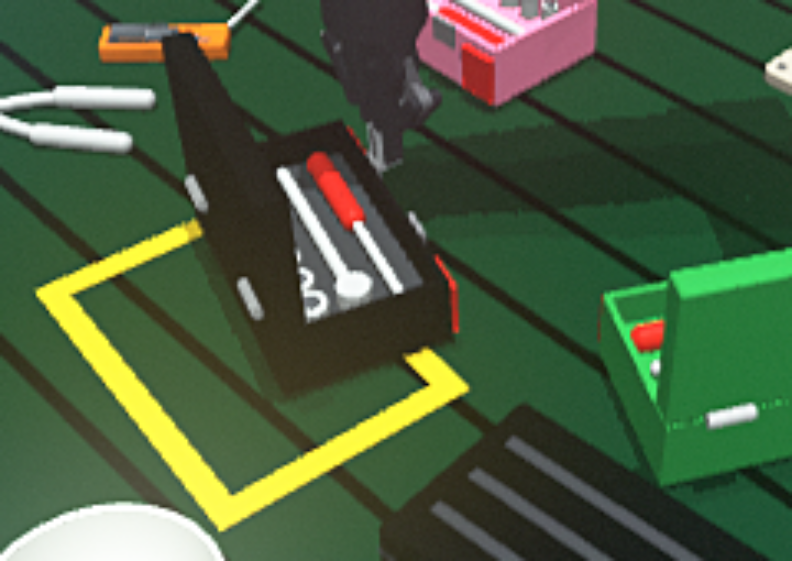

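```bash
python3 -m creep '[{"offset":[0.15,0,0],"twist":-1,"fingers":0},{"offset":[0,0,0],"twist":-0.5,"fingers":0},{"offset":[0.03,0,0.1],"twist":0,"fingers":0},{"offset":[0.03,0,0.1],"twist":0,"fingers":0},{"offset":[0.03,0,0.1],"twist":0,"fingers":0},{"offset":[0.03,0,0.1],"twist":0,"fingers":0},{"offset":[0.03,0,0.1],"twist":0,"fingers":0},{"offset":[0.03,0,0.1],"twist":0,"fingers":0}]'
python3 - <<'E'
from h import *
st();case()
E
```

```text
time: 11.78
eef_pos: [434.9, -224.3, 18.1]
tcp_rot: [-1.582, 0.002, -1.421]
ft_force: [-11.6, -1.6, 7.7]
width: -0.0
t 11.78 tcp bay [-165.6  -87.2] z 18.1 heading rel 14.8 F [-11.6  -1.6   7.7] w -0
[331, 173, 14, 7, 59] [337.6, 176.1] [-116.2   74.8]
```

```bash
python3 -m creep '[{"offset":[0.03,0,0.1],"twist":0,"fingers":0},{"offset":[0.03,0,0.1],"twist":0,"fingers":0},{"offset":[0.03,0,0.1],"twist":0,"fingers":0},{"offset":[0.03,0,0.1],"twist":0,"fingers":0},{"offset":[0.03,0,0.1],"twist":0,"fingers":0},{"offset":[0.03,0,0.1],"twist":0,"fingers":0},{"offset":[0.03,0,0.1],"twist":0,"fingers":0},{"offset":[0.03,0,0.1],"twist":0,"fingers":0}]'
python3 - <<'E'
from h import *
st();case()
E
python3 -m creep '[{"offset":[0.03,0,0.1],"twist":0,"fingers":0},{"offset":[0.03,0,0.1],"twist":0,"fingers":0},{"offset":[0.03,0,0.1],"twist":0,"fingers":0},{"offset":[0.03,0,0.1],"twist":0,"fingers":0},{"offset":[0.03,0,0.1],"twist":0,"fingers":0},{"offset":[0.03,0,0.1],"twist":0,"fingers":0},{"offset":[0.03,0,0.1],"twist":0,"fingers":0},{"offset":[0.03,0,0.1],"twist":0,"fingers":0}]'
python3 - <<'E'
from h import *
st();case()
c=cam("top");cv2.imwrite("pics/top4.png",cv2.resize(c["img"][90:240,290:450,::-1],None,fx=3.3,fy=3.3))
c=cam("side");cv2.imwrite("pics/side4.png",cv2.resize(c["img"][120:290,160:400,::-1],None,fx=3.3,fy=3.3))
E
```

```text
time: 12.82
eef_pos: [456.8, -228.2, 18.1]
tcp_rot: [-1.579, 0.0, -1.421]
ft_force: [-7.3, -1.7, 3.8]
width: -0.1
t 12.82 tcp bay [-143.4  -88.7] z 18.1 heading rel 14.8 F [-7.3 -1.7  3.8] w -0
[331, 170, 14, 7, 59] [337.4, 173.3] [-109.    76.1]
time: 13.88
eef_pos: [477.7, -231.2, 18.1]
tcp_rot: [-1.579, -0.0, -1.421]
ft_force: [-7.6, -2.4, 3.6]
width: 0.1
t 13.88 tcp bay [-122.3  -89.5] z 18.1 heading rel 14.8 F [-7.6 -2.4  3.6] w 0
[331, 168, 14, 6, 59] [337.3, 170.8] [-102.8   77.1]
```

View pics/top4.png

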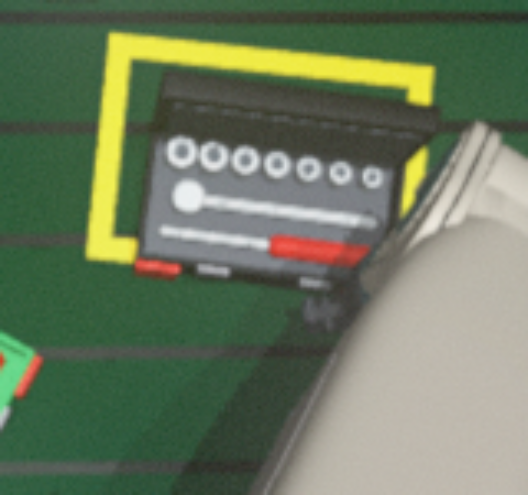

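```bash
python3 -m creep '[{"offset":[0.065,0,0.085],"twist":0,"fingers":0},{"offset":[0.065,0,0.085],"twist":0,"fingers":0},{"offset":[0.065,0,0.085],"twist":0,"fingers":0},{"offset":[0.065,0,0.085],"twist":0,"fingers":0},{"offset":[0.065,0,0.085],"twist":0,"fingers":0},{"offset":[0.065,0,0.085],"twist":0,"fingers":0},{"offset":[0.065,0,0.085],"twist":0,"fingers":0},{"offset":[0.065,0,0.085],"twist":0,"fingers":0}]'
python3 - <<'E'
from h import *
st();case()
E
```

```text
time: 15.02
eef_pos: [495.6, -239.7, 18.0]
tcp_rot: [-1.579, 0.004, -1.421]
ft_force: [-9.1, 1.6, 8.1]
width: -0.1
t 15.03 tcp bay [-103.6  -96. ] z 18.0 heading rel 14.9 F [-9.1  1.6  8.1] w -0
[374, 158, 30, 7, 170] [387.5, 160.6] [-62.8 -49.1]
[333, 169, 15, 5, 60] [340.2, 170.7] [-101.6   69.8]
sep 125.0 case rel yaw 18.06 centre [-19.5  30.8]
```

```bash
python3 -m creep '[{"offset":[0.05,0,0.09],"twist":0,"fingers":0},{"offset":[0.05,0,0.09],"twist":0,"fingers":0},{"offset":[0.05,0,0.09],"twist":0,"fingers":0},{"offset":[0.05,0,0.09],"twist":0,"fingers":0},{"offset":[0.05,0,0.09],"twist":0,"fingers":0},{"offset":[0.05,0,0.09],"twist":0,"fingers":0}]'
python3 - <<'E'
from h import *
st();case()
c=cam("top");cv2.imwrite("pics/top5.png",cv2.resize(c["img"][90:240,290:450,::-1],None,fx=3.3,fy=3.3))
E
```

```text
time: 15.82
eef_pos: [510.5, -245.8, 18.1]
tcp_rot: [-1.579, 0.002, -1.421]
ft_force: [-9.0, 0.3, 6.0]
width: 0.2
t 15.82 tcp bay [ -88.1 -100.4] z 18.1 heading rel 14.8 F [-9.   0.3  6. ] w 0
[335, 169, 15, 5, 55] [341.9, 170.5] [-100.7   65.3]
```

View pics/top5.png

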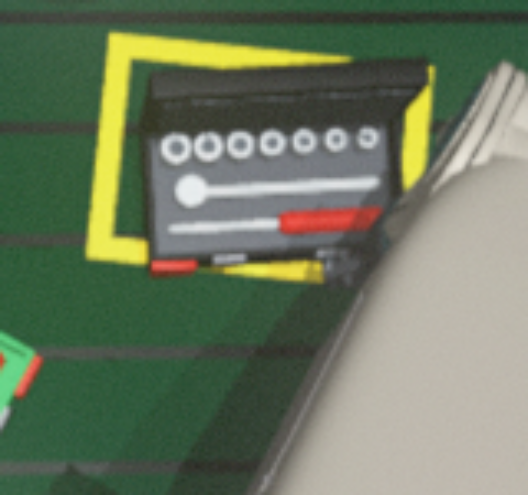

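```bash
python3 -m creep '[{"offset":[0.04,0,0.09],"twist":0,"fingers":0},{"offset":[0,0,0],"twist":0,"fingers":0},{"offset":[-0.1,0,-0.4],"twist":0,"fingers":0},{"offset":[-0.2,0,-0.8],"twist":0,"fingers":0},{"offset":[-0.2,0,-1],"twist":0,"fingers":0},{"offset":[-0.5,0,-1],"twist":1,"fingers":0},{"offset":[-1,0,-0.2],"twist":1,"fingers":0},{"offset":[-1,0,0],"twist":1,"fingers":0}]'
python3 - <<'E'
from h import *
st();case()
E
```

```text
time: 16.92
eef_pos: [433.7, -184.4, 18.8]
tcp_rot: [-1.571, 0.001, -1.951]
ft_force: [-0.8, -0.5, 0.1]
width: 0.2
t 16.93 tcp bay [-171.2  -47.7] z 18.8 heading rel -15.5 F [-0.8 -0.5  0.1] w 0
[336, 168, 15, 6, 57] [342.4, 170.4] [-100.3   64.1]
```

```bash
python3 -m creep '[{"offset":[-0.87,0,-0.24],"twist":0,"fingers":0},{"offset":[-0.87,0,-0.24],"twist":0,"fingers":0},{"offset":[-0.87,0,-0.24],"twist":0,"fingers":0},{"offset":[-0.87,0,-0.24],"twist":0,"fingers":0},{"offset":[-0.87,0,-0.24],"twist":0,"fingers":0},{"offset":[-0.2,0,0.8],"twist":0,"fingers":0},{"offset":[-0.2,0,0.5],"twist":0,"fingers":0},{"offset":[0,0,0],"twist":0,"fingers":0}]'
python3 - <<'E'
from h import *
st();case()
c=cam("top");cv2.imwrite("pics/top6.png",cv2.resize(c["img"][90:240,290:450,::-1],None,fx=3.3,fy=3.3))
E
```

```text
time: 17.98
eef_pos: [473.5, -96.4, 19.4]
tcp_rot: [-1.569, 0.017, -1.915]
ft_force: [0.3, -0.2, -0.0]
width: -0.1
t 17.98 tcp bay [-141.1   44.1] z 19.4 heading rel -13.5 F [ 0.3 -0.2 -0. ] w -0
[399, 152, 8, 7, 43] [402.5, 154.8] [-43.7 -86.6]
[398, 164, 15, 5, 51] [405.2, 166.0] [-72.  -95.7]
[336, 169, 4, 4, 13] [337.6, 170.4] [-101.6   76.3]
```

View pics/top6.png

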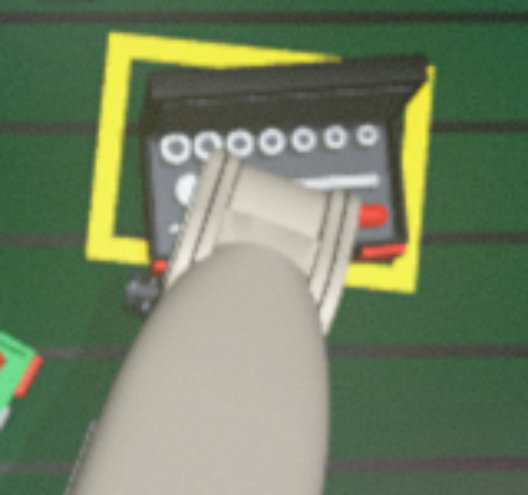

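```bash
python3 -m creep '[{"offset":[-0.45,0,-0.04],"twist":0,"fingers":0},{"offset":[-0.45,0,-0.04],"twist":0,"fingers":0},{"offset":[0,0,0.3],"twist":0,"fingers":0},{"offset":[0,0,0.2],"twist":0,"fingers":0},{"offset":[0,0,0],"twist":0,"fingers":0}]'
python3 - <<'E'
from h import *
st();case()
E
```

```text
time: 18.7
eef_pos: [486.7, -89.7, 19.7]
tcp_rot: [-1.57, 0.027, -1.899]
ft_force: [0.7, -0.1, -0.1]
width: 0.2
t 18.70 tcp bay [-128.8   52.2] z 19.7 heading rel -12.5 F [ 0.7 -0.1 -0.1] w 0
[395, 152, 12, 7, 72] [400.5, 155.1] [-44.9 -81.4]
[399, 164, 14, 5, 53] [405.2, 166.0] [-72.  -95.8]
sep 30.7 case rel yaw -61.95 centre [ -27.4 -146.8]
```

```bash
python3 -c "
from h import *
o=get_obs();print(o['qpos'].round(3),o['joint_vel'].round(3))"
```

```text
[-0.329  0.262 -0.552  0.757  0.027  3.141] [-0.    -0.003 -0.011  0.003  0.    -0.001]
```

```bash
python3 -m creep '[{"offset":[0,0,-0.2],"twist":-0.75,"fingers":0},{"offset":[0,0,0],"twist":0,"fingers":0}]'
python3 - <<'E'
from h import *
st();print(get_obs()['qpos'].round(3), get_obs()['tcp_rot'])
E
```

```text
time: 19.0
eef_pos: [480.3, -87.5, 19.3]
tcp_rot: [-1.568, 0.026, -1.769]
ft_force: [-0.0, -1.0, -0.4]
width: -0.1
t 19.00 tcp bay [-135.3   53.6] z 19.3 heading rel -5.1 F [-0.  -1.  -0.4] w -0
[-0.329  0.254 -0.564  0.754  0.027  3.011] [-1.56841074  0.02648951 -1.76917319]
```

```bash
python3 -m creep '[{"offset":[-0.37,0,0.1],"twist":0,"fingers":0},{"offset":[0,0,0.3],"twist":0,"fingers":0},{"offset":[-0.02,0,0.1],"twist":0,"fingers":0},{"offset":[-0.02,0,0.1],"twist":0,"fingers":0},{"offset":[-0.02,0,0.1],"twist":0,"fingers":0},{"offset":[-0.02,0,0.1],"twist":0,"fingers":0}]'
python3 - <<'E'
from h import *
st();case();print(get_obs()['qpos'].round(3), get_obs()['tcp_rot'])
E
```

```text
time: 19.75
eef_pos: [502.3, -80.6, 19.7]
tcp_rot: [-1.569, 0.026, -1.768]
ft_force: [-4.1, -0.5, 1.8]
width: -0.2
t 19.75 tcp bay [-114.2   63. ] z 19.7 heading rel -5.0 F [-4.1 -0.5  1.8] w -0
[387, 152, 20, 7, 118] [396.9, 155.3] [-46.4 -72.2]
[399, 164, 14, 5, 53] [405.2, 166.0] [-72.2 -95.9]
sep 35.0 case rel yaw -47.34 centre [ -14.6 -132.6]
[-0.301  0.284 -0.52   0.768  0.026  3.037] [-1.56908875  0.02599432 -1.76775644]
```

```bash
python3 -m creep '[{"offset":[-0.05,0,0.1],"twist":0,"fingers":0},{"offset":[-0.05,0,0.1],"twist":0,"fingers":0},{"offset":[-0.05,0,0.1],"twist":0,"fingers":0},{"offset":[-0.05,0,0.1],"twist":0,"fingers":0},{"offset":[-0.05,0,0.1],"twist":0,"fingers":0},{"offset":[-0.05,0,0.1],"twist":0,"fingers":0}]'
python3 - <<'E'
from h import *
st();case();print(get_obs()['qpos'].round(3))
E
```

```text
time: 20.55
eef_pos: [512.7, -75.4, 19.3]
tcp_rot: [-1.579, 0.025, -1.768]
ft_force: [-13.2, -0.3, 11.6]
width: -0.2
t 20.55 tcp bay [-104.5   69.2] z 19.3 heading rel -5.1 F [-13.2  -0.3  11.6] w -0
[382, 152, 24, 7, 146] [393.5, 154.8] [-46.1 -63.1]
[397, 164, 14, 5, 57] [403.5, 165.8] [-72.1 -91.5]
sep 38.5 case rel yaw -42.44 centre [ -10.4 -121.8]
[-0.284  0.305 -0.491  0.785  0.025  3.055]
```

```bash
python3 -m creep '[{"offset":[-0.045,0,0.1],"twist":0,"fingers":0},{"offset":[-0.045,0,0.1],"twist":0,"fingers":0},{"offset":[-0.045,0,0.1],"twist":0,"fingers":0},{"offset":[-0.045,0,0.1],"twist":0,"fingers":0},{"offset":[-0.045,0,0.1],"twist":0,"fingers":0}]'
python3 - <<'E'
from h import *
st();case();print(get_obs()['qpos'].round(3))
E
```

```text
time: 21.22
eef_pos: [525.9, -71.4, 19.2]
tcp_rot: [-1.58, 0.027, -1.768]
ft_force: [-11.9, 1.6, 9.6]
width: -0.1
t 21.23 tcp bay [-91.8  74.6] z 19.2 heading rel -5.0 F [-11.9   1.6   9.6] w -0
[395, 163, 14, 5, 55] [401.5, 165.4] [-71.4 -86.3]
[-0.271  0.323 -0.464  0.793  0.027  3.067]
```

```bash
python3 -m creep '[{"offset":[-0.02,0,0.1],"twist":0,"fingers":0},{"offset":[-0.02,0,0.1],"twist":0,"fingers":0},{"offset":[-0.02,0,0.1],"twist":0,"fingers":0}]'
python3 - <<'E'
from h import *
st();case()
c=cam("top");cv2.imwrite("pics/top7.png",cv2.resize(c["img"][90:240,290:450,::-1],None,fx=3.3,fy=3.3))
E
```

```text
time: 21.65
eef_pos: [533.0, -70.4, 19.3]
tcp_rot: [-1.581, 0.029, -1.767]
ft_force: [-12.6, 3.4, 11.3]
width: 0.0
t 21.65 tcp bay [-84.8  76.4] z 19.3 heading rel -5.0 F [-12.6   3.4  11.3] w 0
[395, 163, 14, 5, 61] [401.4, 165.0] [-70.7 -85.9]
```

View pics/top7.png

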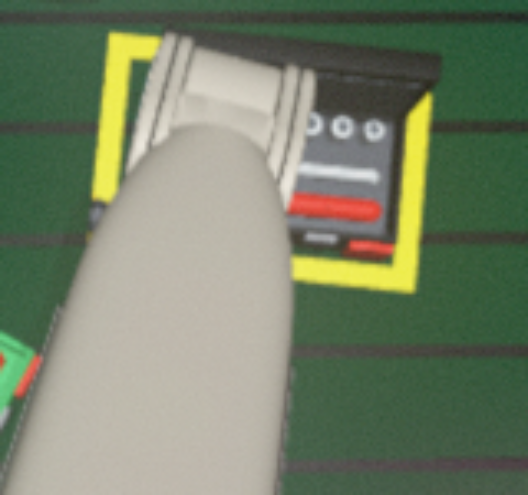

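```bash
python3 -m creep '[{"offset":[-0.01,0,0.1],"twist":0,"fingers":0},{"offset":[0,0,0],"twist":0,"fingers":0},{"offset":[0,0,-0.4],"twist":0,"fingers":0},{"offset":[0,0,-0.8],"twist":0,"fingers":0},{"offset":[0,0,-1],"twist":0,"fingers":0},{"offset":[0.8,0,-0.8],"twist":-0.5,"fingers":0},{"offset":[1,0,0],"twist":0,"fingers":0},{"offset":[1,0,0],"twist":0,"fingers":0}]'
python3 - <<'E'
from h import *
st();case()
E
```

```text
time: 22.75
eef_pos: [459.8, -128.8, 18.6]
tcp_rot: [-1.563, 0.025, -1.68]
ft_force: [0.2, -0.4, 0.7]
width: -0.1
t 22.75 tcp bay [-151.3   10.4] z 18.6 heading rel -0.0 F [ 0.2 -0.4  0.7] w -0
[395, 150, 10, 5, 24] [400.5, 151.4] [-35.4 -80.4]
[333, 155, 14, 6, 60] [339.2, 157.3] [-67.3  75.7]
sep 159.4 case rel yaw 11.58 centre [13.3 10.9]
```

```bash
python3 -m creep '[{"offset":[1,0,0],"twist":0,"fingers":0},{"offset":[0.8,0,0],"twist":0,"fingers":0},{"offset":[0.3,0,0],"twist":0,"fingers":0},{"offset":[0,0,0],"twist":0,"fingers":0}]'
python3 - <<'E'
from h import *
st();case()
c=cam("top");cv2.imwrite("pics/top8.png",cv2.resize(c["img"][90:240,290:450,::-1],None,fx=3.3,fy=3.3))
c=cam("side");cv2.imwrite("pics/side8.png",cv2.resize(c["img"][120:290,160:340,::-1],None,fx=3.5,fy=3.5,interpolation=cv2.INTER_CUBIC))
E
```

```text
time: 23.3
eef_pos: [454.0, -180.2, 17.0]
tcp_rot: [-1.565, 0.026, -1.681]
ft_force: [-0.3, 0.1, 0.4]
width: -0.1
t 23.30 tcp bay [-151.4  -41.4] z 17.0 heading rel -0.1 F [-0.3  0.1  0.4] w -0
[333, 155, 14, 5, 53] [339.2, 157.0] [-66.6  75.7]
```

View pics/top8.png

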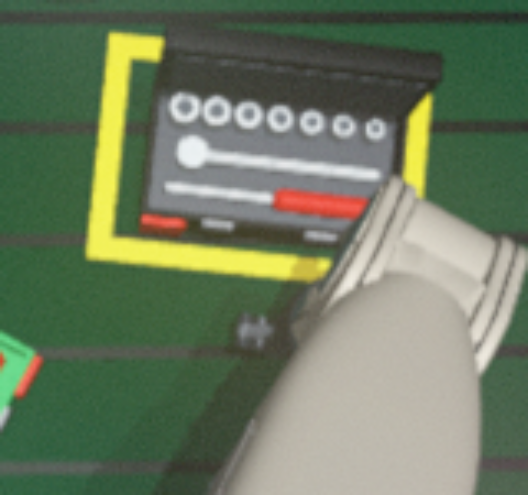

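View pics/side8.png

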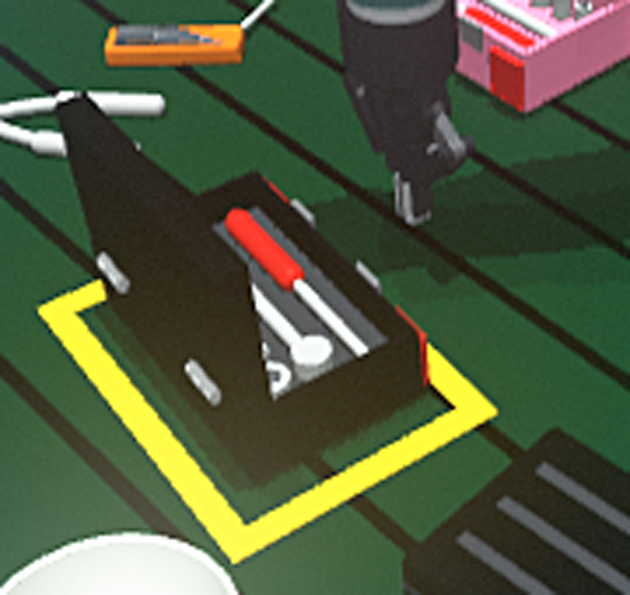

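Run:
```python
from h import *
s=cam("side")
def sp(x,y,z): return tobay(on(s,160+x/3.5-.3,120+y/3.5-.3,z)[:2]).round(1)
print("tape outer corners (exp 93,-133)(93,133)(-93,133):", sp(38,310,0),sp(235,562,0),sp(497,410,0))
print("L bumper bottom outer (exp -66,99)",sp(427,387,10), "top",sp(425,342,52))
print("R bumper top outer (exp -63,-99)",sp(262,177,52))
print("lid top corners (exp 38/60,+-100)",sp(62,98,168))
t=cam("top")
def tp(x,y,z): return tobay(on(t,290+x/3.3-.35,90+y/3.3-.35,z)[:2]).round(1)
print("top tape outer",tp(108,32,0),tp(435,67,0),tp(85,259,0),tp(416,293,0))
print("lid top far corners (60,+-100)",tp(165,25,168),tp(443,57,168))
```

```text
tape outer corners (exp 93,-133)(93,133)(-93,133): [  91.3 -130.6] [ 91.1 134. ] [-94.9 132.7]
L bumper bottom outer (exp -66,99) [-66.9  97.2] top [-66.4  99.8]
R bumper top outer (exp -63,-99) [ -70.7 -102.6]
lid top corners (exp 38/60,+-100) [  47.  -103.2]
top tape outer [ 94.6 134.1] [  94.2 -135.8] [-94.1 133.8] [ -93.9 -135.6]
lid top far corners (60,+-100) [52.3 93.5] [  50.4 -105.8]
```

```bash
python3 -m creep '[{"offset":[0.9,-0.05,0],"twist":0,"fingers":0},{"offset":[0.9,-0.05,0],"twist":0,"fingers":0},{"offset":[0,0,0.9],"twist":0,"fingers":0},{"offset":[0,0,0.9],"twist":0,"fingers":0},{"offset":[0,0,0.5],"twist":0,"fingers":0},{"offset":[0,0,0.1],"twist":0,"fingers":0},{"offset":[0,0,0],"twist":0,"fingers":0}]'
python3 - <<'E'
from h import *
st();case()
E
```

```text
time: 24.42
eef_pos: [507.8, -230.9, 18.3]
tcp_rot: [-1.566, 0.026, -1.68]
ft_force: [-0.6, 0.2, -0.5]
width: 0.2
t 24.43 tcp bay [-92.4 -85.9] z 18.3 heading rel -0.0 F [-0.6  0.2 -0.5] w 0
[333, 155, 14, 5, 54] [339.1, 157.1] [-66.8  76. ]
```

```bash
python3 -m creep '[{"offset":[0,0,0.12],"twist":0,"fingers":0},{"offset":[0,0,0.12],"twist":0,"fingers":0},{"offset":[0,0,0.12],"twist":0,"fingers":0},{"offset":[0,0,0.12],"twist":0,"fingers":0},{"offset":[-0.06,0,0.1],"twist":0,"fingers":0},{"offset":[-0.06,0,0.1],"twist":0,"fingers":0}]'
python3 - <<'E'
from h import *
st();case()
E
```

```text
time: 25.22
eef_pos: [522.8, -231.2, 18.2]
tcp_rot: [-1.571, 0.023, -1.682]
ft_force: [-5.6, -3.5, 1.4]
width: 0.1
t 25.23 tcp bay [-77.5 -84.5] z 18.2 heading rel -0.1 F [-5.6 -3.5  1.4] w 0
[332, 154, 14, 5, 56] [338.2, 156.1] [-64.6  78.4]
```

```bash
python3 -m creep '[{"offset":[-0.05,0,0.04],"twist":0,"fingers":0},{"offset":[0,0,-0.4],"twist":0,"fingers":0},{"offset":[0,0,-0.8],"twist":0,"fingers":0},{"offset":[0,0,-1],"twist":0,"fingers":0},{"offset":[0,-0.3,-1],"twist":0,"fingers":0},{"offset":[0,-0.8,-1],"twist":0,"fingers":0},{"offset":[0,-1,-0.5],"twist":0,"fingers":0},{"offset":[0,-1,0],"twist":0,"fingers":0}]'
python3 -m creep '[{"offset":[1,-1,0],"twist":0,"fingers":0},{"offset":[1,-1,0],"twist":0,"fingers":0},{"offset":[1,-1,0],"twist":0,"fingers":0},{"offset":[1,0,0],"twist":0,"fingers":0},{"offset":[1,0,0],"twist":0,"fingers":0},{"offset":[1,0,0],"twist":0,"fingers":0},{"offset":[0,0,0],"twist":0,"fingers":0},{"offset":[0,0,0],"twist":0,"fingers":0}]'
python3 - <<'E'
from h import *
st();case()
c=cam("top");cv2.imwrite("pics/top9.png",cv2.resize(c["img"][90:240,290:450,::-1],None,fx=3.3,fy=3.3))
c=cam("side");cv2.imwrite("pics/side9.png",cv2.resize(c["img"][120:290,160:340,::-1],None,fx=3.5,fy=3.5,interpolation=cv2.INTER_CUBIC))
E
```

```text
time: 26.28
eef_pos: [408.0, -217.4, 96.1]
tcp_rot: [-1.566, 0.027, -1.681]
ft_force: [-0.1, -0.8, -0.2]
width: -0.0
time: 27.28
eef_pos: [392.0, -368.7, 166.0]
tcp_rot: [-1.566, 0.028, -1.68]
ft_force: [-0.5, 0.4, -0.0]
width: 0.0
t 27.27 tcp bay [-192.5 -235.5] z 166.0 heading rel -0.0 F [-0.5  0.4 -0. ] w 0
[332, 154, 14, 5, 50] [338.4, 155.7] [-63.5  78.1]
[395, 160, 14, 5, 57] [401.1, 161.9] [-62.6 -84.5]
sep 162.6 case rel yaw 0.32 centre [ 3.  -2.9]
```

View pics/top9.png

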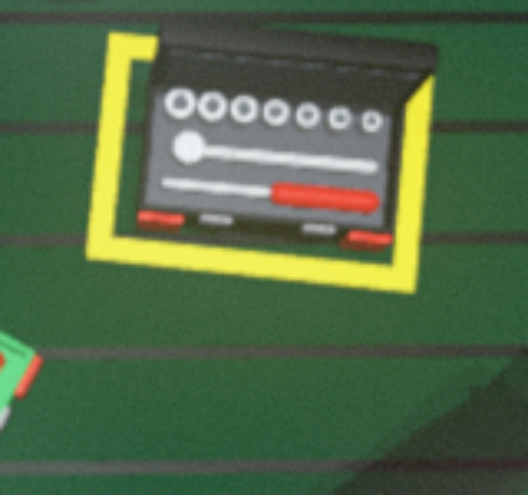

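View pics/side9.png

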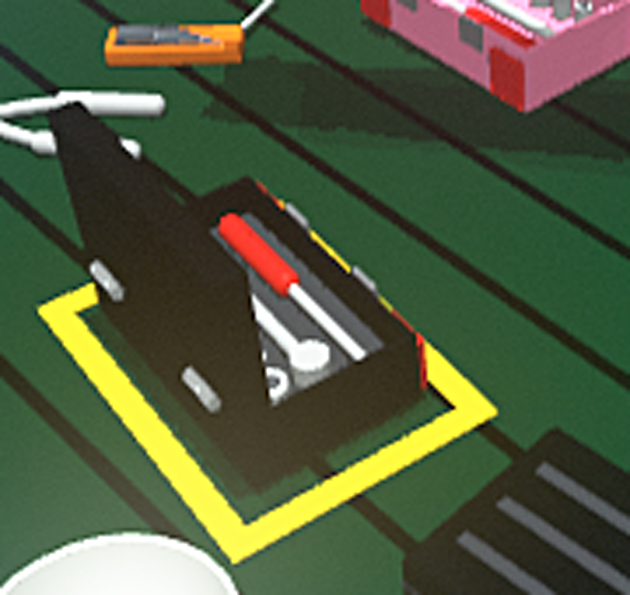

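Run:
```python
from plant import ticket,get_obs
print(get_obs()["time"]); print(ticket.hand_in())
```

```text
27.425
the job is handed in; nothing more can be done
None
```

The open case now stands square in the yellow outline, flat on its feet, and I handed the job in at 27.4 s of the 51 s allowed.

**Walk:** I pushed the left bumper until the case was about 12° askew. I then brought the right corner past level and on to about 10° the other way. The left corner came up square again after that, and one small inward push on the right bumper corrected the sideways offset.

**Last checks:**
- **Position:** the final top-camera measurement puts the case about 3 mm too far forward and 3 mm to the right of the outline's centre, at 0.3° off square. The two bumpers measured 162.6 mm apart against the 164 mm given, which supports the reading.
- **Camera disagreement:** the two cameras differ by about 2 mm on where the outline's centre is, so the true offset could shift by that much.
- **Forces:** the highest force component I read was about 13 N, but I only read it between moves.
- **Clearance:** the gripper was well clear of everything. The final side view shows the case standing level, and the arm never worked near the closed case. I did not measure the closed case again at the end.

**Joint limit:** on the second left push the last joint reached its limit. It stopped there and left the tool tilted 1.5°. I turned it back off the limit before that push, and the tilt, which stayed to the end, did not affect the result.

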